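Switch the cell sorter to its other chute and let the cells feed

ROBOT

A 6-joint arm with a two-finger parallel gripper is mounted at the origin on the work surface. World frame = base frame: x ahead of the robot, y to its left, z up, the work surface at z = 0. Lengths are in m, angles in rad, forces in N, time in s.
With the tool pointing down it reaches from about 0.275 to 0.975 m from the base axis. Payload 8.4 kg.
Tool frame: the origin (TCP) lies midway between the tips of the shut fingers; the grasp point (between the pads) lies manip.grip_depth behind it (manip.grip_depth is the distance from the TCP to the grasp point, in m); z points along the fingers, y is the direction in which the jaws open and shut (so a half turn about z gives the same grasp; the last joint's range is limited). The gripper opens to 92 mm and grips with 3 to 60 N. Pads are 20 mm wide; open, the fingers measure 128 mm over their backs; the gripper's body (75 mm by 189 mm) begins 69 mm behind the grasp point.
Start: joints at [-1.189, 0.353, 1.633, -0, 1.155, -0.002], TCP at [0.234, -0.58, 0.215] pointing down, gripper open.
Joint ranges: [-2.63, 2.63], [-0.92, 2.1], [0.06, 2.66], [-1.3, 4.44], [0, 2.69], [-3.02, 3.02]. Speed limits (rad/s): [2.22, 2.22, 2.79, 3.14, 3.14, 3.14].

INTERFACE

Orientations are given as a unit quaternion [w, x, y, z].
In Python, from station import monitor, imaging, job, manip gives the robot as it stands.
- The arm moves only by the tool servo_tool, never from a script. Its argument "steps" is a list that holds one entry, the list of rows, each a list of 4 numbers: the shift along the tool's x, y, z in m, then the turn about the tool's z in degrees. A call has 1 to 10 rows; each row is the pose to reach, as a shift and turn from the pose commanded when the call began, along the tool's axes at that moment; what a row does not reach only later rows make up. A row lasts 1/8 s, in which the tool goes at most 62.5 mm and 10.7 degrees, less where a joint would pass 70% of its speed; a pose out of reach is approached as far as the arm can. A call with a gripper value outside its range is refused whole. "fingers" is the closure, from 0 (fully open) to 1 (shut), set as the call begins (left out, the last holds). The fingers move at their own pace and stop on an object; "squeeze" is the grip in N (left out, the last holds). Time passes only in rows, so rows that repeat a pose let the fingers close. It gives the time, the measured TCP pose, the force and the opening at its end, in the units of the state.
- monitor.sense(): the state, without advancing time (a new reading comes with each control period).
- imaging.snapshot(name): name is "side" or "top" or "wrist"; returns the picture (400x640x3 uint8, blue, green, red); there is no depth.
- imaging.camera_model(name): a dict with "fovy" (degrees; the focal length in pixels is half the picture's height over the tangent of half this angle, whatever the lens; pixels are square), "cx", "cy" (the principal point, pixels), "position" and "attitude" of the camera in the world; the wrist camera has in their place "mount" (4x4, takes a point from camera to tool coordinates, whose origin is the TCP and whose axes are the flange's). Camera axes: x right, y down, z forward; pixel columns grow to the right and rows downward; lengths in m; the calibration is good to about 2 mm. The wrist camera is an equidistant fisheye: a pixel r from the principal point sees the ray r / f radians off the axis. A picture is of the moment at which its call begins: read the wrist's pose just before it. camera_model takes no time and is no camera call.
- job.hand_in(): hands the job in, once; it reports no verdict.
The state is a dict: "t": time; "q": joint angles; "qvel": joint speeds; "joint_torque": joint torques, N m; "tool_pos": TCP position; "eef_rot": TCP orientation; "ft_force": force on the tool from outside, world axes, zero at the start; "ft_torque": the same for the moment, N m; "width": finger opening in m.
Only numpy, scipy, OpenCV 4.12 (cv2) and the standard library are available. Lean on these libraries where they do the work, as an engineer would, in place of code of your own. Each camera call takes 0.05 s, during which the arm holds its last target. There are 200 camera calls.

TASK

On the radio bench, the cell sorter's seesaw gate slopes to the orange tray: press its raised end to rock it over until it rests sloping to the green tray. Then push the blue paddle of the release slide sideways, away from the green tray, until it is open, so that both waiting cells roll down into the green tray. Press and push only: pick nothing up, do not touch the cells, leave the slide shut until the gate is over, and leave the handheld radio, jar and screwdriver where they are.

Things in the scene. Friction and masses are not known exactly. Their poses are not given: they have to be found in the camera images.
- sorter: Fixed sorter, 120 x 548 mm overall: base plate, hopper in the middle, a chute and tray at each side. Origin: centre of its underside on the bench. y runs from the green tray (-y side) to the orange tray (+y side); x is level across it, its -x side (with the paddle) facing the robot within about 25 degrees; z up. The gate pivots about x, 95 mm above the origin.
- hopper (a point): Centre of the hopper's open top, 208 mm over the bench. The hopper is 88 mm along the sorter's x, 38 mm along y, 55 mm high, straight over the gate's pivot; three posts hold it, within 45 mm in x and 35 mm in y of its centre. Keep clear of it.
- green_tray (a point): Centre of the green tray's inner floor, 6 mm over the bench. Inside 70 mm (sorter's x) by 85 mm (y); walls up to 60 mm high. A fixed chute leads into it: it begins 119 mm from the pivot in y, 55 mm high, with walls at x = +-34 mm rising 20 mm over its floor. The orange tray mirrors it at +y.
- gate (a joint): Tilt of the white seesaw gate (trough 66 x 240 mm, 10 mm side lips but for its ends), rad, about the sorter's +x. -0.28: orange end down (start); +0.28: green end down (wanted). Stays at either stop; once clearly past the middle (0) its red weight makes it fall on to the stop. About 1 N on a raised end moves it. The weight's mast is on the +x side, x 46 to 66 mm, up to 210 mm high.
- green_end (a point): Centre of the top face of the gate's yellow press pad at the green end (the raised end at the start), 104 mm from the pivot; the pad is 64 mm across the trough by 30 mm along it. With the gate level it is 97 mm over the bench; it starts about 126 mm high.
- orange_end (a point): The same at the orange end.
- release (a joint): Travel of the release slide along the sorter's +y (towards the orange side, away from the green tray), m: 0 to 0.005 at the start (shut, a steel plate under the cells), 0.045 fully open. It stays where it is left; friction about 2 N, and a little more under the cells. Both cells drop on to the gate when it is open.
- paddle (a point): Top centre of the blue upright paddle of the release slide, on the -x side of the sorter, 90 mm from its middle, top about 207 mm over the bench. The paddle is 32 mm along the sorter's x, 14 mm thick along its y and 60 mm high, down from this point. Axes as the sorter's.
- cell_a: Lower waiting cell (origin at its centre): a yellow and black battery cell, 26 mm diameter, 50 mm long, about 65 g, lying along the sorter's x in the hopper.
- cell_b: Upper waiting cell (origin at its centre), of the same kind, lying on the lower one.
- handheld: Handheld radio, black, standing on the bench, 32 x 56 x 105 mm with a stub antenna to 150 mm. Origin: centre of its underside. Leave it alone.
- jar: Glass jar with a blue cap, 52 mm diameter, 62 mm high. Origin: centre of its underside. Leave it alone.
- screwdriver: Screwdriver lying on the bench, 180 mm long, below 35 mm high, along its own x. Leave it alone.

How it is judged:
By the outcome, as a careful person would: the job done as asked, in the order asked, and still so for the second after the job is handed in, with the robot touching nothing.
It also fails if it takes over 45 s, if anything falls off the work surface, if the arm or the gripper's body presses on something with over 40 N, if the wrist force passes 120 N, or if a joint passes its speed limit or range.

## Working session

There is one attempt and no reset: what is moved stays moved. The work goes in short steps, Python scripts to look and compute and a tool call to move; the robot and the scene stay as the last step left them, time stands still between calls to the robot, and variables do not carry over. Pictures are saved under pics/ and viewed, about 8 in all and at most 12, crops included, and the job is handed in when it is done.

Besides the shell and the picture viewer there is one more tool, called after "Request:" in YAML: its name, and indented under it one key for each argument. servo_tool: Moves the arm, as the interface text tells. Its arguments: {"type":"object","properties":{"steps":{"type":"array","items":{"type":"array","items":{"type":"array","items":{"type":"number"}}}},"fingers":{"type":"number"},"squeeze":{"type":"number"}},"required":["steps"]}

```bash
mkdir -p pics
python3 - <<'E'
from station import monitor, imaging, job, manip
import cv2, numpy as np
s=monitor.sense(); print({k:np.round(v,3) for k,v in s.items()}, manip.grip_depth)
for n in("side","top"):
    print(n,imaging.camera_model(n)); cv2.imwrite(f"pics/{n}0.png",imaging.snapshot(n))
E
```

```text
{'t': np.float64(0.0), 'q': array([-1.189,  0.354,  1.634,  0.   ,  1.155, -0.002]), 'qvel': array([ 0.001, -0.001, -0.001, -0.   ,  0.   ,  0.001]), 'joint_torque': array([ 1.0000e-03, -5.9385e+01, -3.3421e+01,  7.0000e-02,  2.4000e-02,
       -0.0000e+00]), 'tool_pos': array([ 0.234, -0.579,  0.214]), 'eef_rot': array([-0.001,  0.982,  0.191, -0.   ]), 'ft_force': array([-0.264,  0.288, -0.194]), 'ft_torque': array([-0.019,  0.023, -0.007]), 'width': np.float64(0.092)} 0.0187
side {'fovy': 50.53327230184317, 'cx': 321.63886472015537, 'cy': 198.78691650841967, 'position': array([0.53085438, 1.01847846, 0.69300783]), 'attitude': array([ 0.0098306 , -0.0066659 ,  0.86229264, -0.506271  ])}
top {'fovy': 45.581249319415654, 'cx': 315.37290540071194, 'cy': 198.05487726076808, 'position': array([0.44291465, 0.0233442 , 1.2071424 ]), 'attitude': array([-0.03905658,  0.71147959, -0.7004528 ,  0.04046291])}
```

View pics/side0.png

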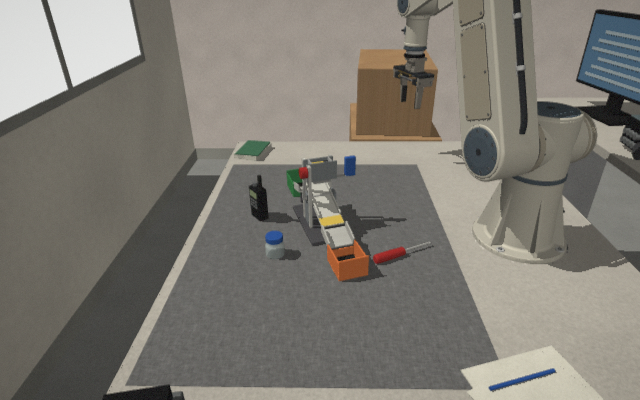

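View pics/top0.png

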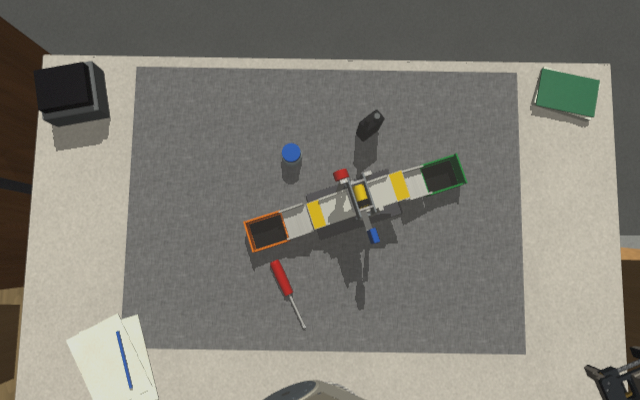

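Side view: orange tray at about (348,262), green tray (295,182), paddle (350,165). Top view: orange tray (267,231), green tray (443,173), yellow pads (316,214) and (399,186), paddle (374,236), hopper (361,192). The radio is near (370,123) and the jar (291,152), both on the far side. The screwdriver is at (288,290), on the near side by the orange tray.

```bash
cat > h.py <<'E'
import cv2, numpy as np
from station import imaging
from scipy.spatial.transform import Rotation as R
def ray(n,uv):
    m=imaging.camera_model(n); f=200/np.tan(np.radians(m["fovy"]/2))
    d=np.array([(uv[0]-m["cx"])/f,(uv[1]-m["cy"])/f,1.])
    return m["position"],R.from_quat(m["attitude"],scalar_first=True).apply(d/np.linalg.norm(d))
def onz(n,uv,z):
    p,d=ray(n,uv); return p+d*(z-p[2])/d[2]
def two(a,b):
    (p,d),(q,e)=ray("top",a),ray("side",b)
    s=np.linalg.lstsq(np.c_[d,-e],q-p,rcond=None)[0]; u,v=p+d*s[0],q+e*s[1]
    return (u+v)/2,np.linalg.norm(u-v)
def blobs(im,lo,hi,roi,amin=15):
    x0,y0,x1,y1=roi; h=cv2.cvtColor(im,cv2.COLOR_BGR2HSV)[y0:y1,x0:x1]
    cs=cv2.findContours(cv2.inRange(h,lo,hi),cv2.RETR_EXTERNAL,cv2.CHAIN_APPROX_NONE)[0]
    return [(cv2.contourArea(c),np.array(cv2.minAreaRect(c)[0])+[x0,y0],cv2.boxPoints(cv2.minAreaRect(c))+[x0,y0]) for c in cs if cv2.contourArea(c)>=amin]
E
python3 - <<'E'
from h import *
np.set_printoptions(precision=4,suppress=True)
C=dict(orange=((6,150,90),(16,255,255)),yellow=((20,130,90),(32,255,255)),blue=((105,130,60),(125,255,255)),green=((50,120,40),(80,255,255)),red=((0,170,70),(4,255,255)))
for n,roi in(("top",(230,100,480,340)),("side",(200,140,460,290))):
    im=cv2.imread(f"pics/{n}0.png")
    for c,(lo,hi) in C.items():
        for a,ce,b in blobs(im,lo,hi,roi): print(n,c,a,ce,b.round(1).tolist())
t=cv2.imread("pics/top0.png")[140:270,235:475]; s=cv2.imread("pics/side0.png")[145:285,240:440]
cv2.imwrite("pics/c.png",np.vstack([cv2.resize(t,(600,325),interpolation=3),cv2.resize(cv2.copyMakeBorder(s[:85],0,0,0,0,0),(600,255),interpolation=3)]))
E
```

```text
top orange 238.5 [265.9748 231.0869] [[242.5, 221.5], [279.7, 209.7], [289.5, 240.7], [252.2, 252.4]]
top yellow 282.0 [315.9018 214.1889] [[306.2, 203.4], [317.6, 199.8], [325.6, 225.0], [314.2, 228.6]]
top yellow 155.5 [359.7385 192.1284] [[352.1, 185.9], [362.7, 182.7], [367.4, 198.4], [356.8, 201.6]]
top yellow 316.0 [398.95 185.35] [[388.5, 174.5], [400.8, 170.4], [409.4, 196.2], [397.1, 200.3]]
top blue 74.0 [374.35 235.05] [[369.1, 229.3], [375.1, 227.3], [379.6, 240.8], [373.6, 242.8]]
top blue 239.0 [290.5 152. ] [[282.0, 161.0], [282.0, 143.0], [299.0, 143.0], [299.0, 161.0]]
top green 31.5 [446.4 188.2] [[430.5, 192.5], [461.7, 182.1], [462.3, 183.9], [431.1, 194.3]]
top green 18.5 [460.781  167.8978] [[454.9, 154.0], [456.4, 153.5], [466.6, 181.8], [465.2, 182.3]]
top red 258.5 [281.1 277.2] [[269.2, 263.4], [277.2, 259.4], [293.0, 291.0], [285.0, 295.0]]
top red 75.5 [341.1 173.8] [[334.6, 171.8], [345.1, 168.3], [347.6, 175.8], [337.1, 179.3]]
side orange 1081.0 [348.2095 259.8316] [[325.0, 245.4], [364.7, 238.0], [371.4, 274.3], [331.7, 281.6]]
side yellow 135.5 [331.0892 220.0649] [[318.9, 218.2], [342.1, 214.5], [343.3, 222.0], [320.0, 225.6]]
side blue 168.5 [274.  237.5] [[266.0, 231.0], [282.0, 231.0], [282.0, 244.0], [266.0, 244.0]]
side blue 164.5 [349.  165.5] [[344.0, 156.0], [354.0, 156.0], [354.0, 175.0], [344.0, 175.0]]
side green 166.5 [294.5328 182.8607] [[286.7, 170.5], [300.0, 169.3], [302.4, 195.2], [289.0, 196.5]]
side red 217.0 [389.05 254.65] [[372.6, 255.8], [402.9, 245.7], [405.5, 253.5], [375.2, 263.6]]
side red 62.5 [303.  172.5] [[299.0, 168.0], [307.0, 168.0], [307.0, 177.0], [299.0, 177.0]]
```

View pics/c.png

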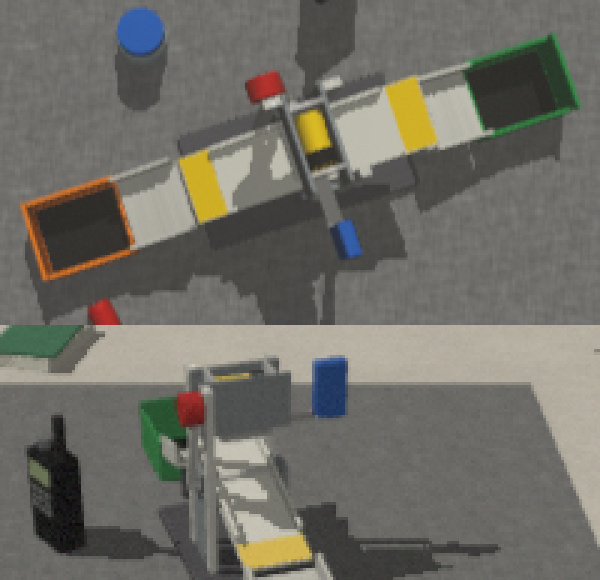

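The enlarged crop confirms the layout: green pad raised, paddle on the robot side of the hopper, red weight tilted to the orange side. The pads, paddle top and trays are cleanly segmented.

Run:
```python
from h import *
np.set_printoptions(precision=4,suppress=True)
g=onz("top",(398.95,185.35),.126); o=onz("top",(315.9,214.19),.068)
print("g",g,"o",o,"dist",np.linalg.norm((g-o)[:2]))
y=(o-g)[:2]; y/=np.linalg.norm(y); x=np.array([y[1],-y[0]]); yaw=np.degrees(np.arctan2(-y[0],y[1]))
c=(g+o)[:2]/2; p=onz("top",(374.35,235.05),.207)
print("yaw",yaw,"centre",c,"paddle",p,"rel x,y",(p[:2]-c)@x,(p[:2]-c)@y)
# geometry: paddle corner/edges
for b in [[369.1,229.3],[375.1,227.3],[379.6,240.8],[373.6,242.8]]:
    q=onz("top",b,.207)[:2]-c; print("pad corner",q@x,q@y)
for b in [[242.5,221.5],[279.7,209.7],[289.5,240.7],[252.2,252.4]]:
    q=onz("top",b,.06)[:2]-c; print("orange tray corner",q@x,q@y)
print("paddle two-view (top c / side top edge)",two((374.35,235.05),(349,157)))
h=onz("top",(370,123),.10)[:2]-c; j=onz("top",(290.5,152),.062)[:2]-c
print("radio",h@x,h@y,"jar",j@x,j@y, "world green pad", c-y*.1*1, "yaw tool now")
from station import monitor
s=monitor.sense(); M=R.from_quat(s["eef_rot"],scalar_first=True).as_matrix(); print(M, s["tool_pos"], np.hypot(*c))
```

```text
g [ 0.5974 -0.1691  0.126 ] o [0.5327 0.0202 0.068 ] dist 0.2000658636361446
yaw 18.877108487935043 centre [ 0.5651 -0.0744] paddle [ 0.4798 -0.1026  0.207 ] rel x,y -0.08977888341214761 0.0009122231576419022
pad corner -0.07497070732684902 0.00752092036680058
pad corner -0.07488813139356351 -0.005818334529834101
pad corner -0.10454796377707005 -0.005679026137833797
pad corner -0.10461527795626767 0.007618211493807172
orange tray corner 0.03840589587210064 0.2735830345481744
orange tray corner 0.03796047250300892 0.17970653294681735
orange tray corner -0.04052755326059725 0.17980484825600124
orange tray corner -0.039549799156261424 0.2731623850201199
paddle two-view (top c / side top edge) (array([ 0.4806, -0.103 ,  0.2045]), np.float64(0.001454183823298262))
radio 0.16511176074004694 -0.08908850977340452 jar 0.16475487820354756 0.11184511229599184 world green pad [ 0.5974 -0.1691] yaw tool now
[[ 0.9272  0.3744 -0.0005]
 [ 0.3744 -0.9272  0.0012]
 [-0.     -0.0013 -1.    ]] [ 0.2338 -0.5791  0.2139] 0.5699592918140546
```

Scale checks agree: pad spacing is 200.07 mm (200 expected), the paddle is at x −89.8 mm (90 expected), tray corners match, and the paddle top is at 204.5 mm in two views. The sorter centre is (0.565, −0.074), yaw 18.9°.

For the gate I'll press the pad with one open finger. The gripper body then stays outboard of the hopper, with the tool's jaw axis lying along the sorter's y and the mast clear.

Request:
servo_tool:
  steps:
    - [[0.03, -0.01, 0, 0.5], [0.09, -0.035, 0, 1], [0.15, -0.06, 0, 1.5], [0.21, -0.08, 0, 2], [0.27, -0.105, 0, 2.5], [0.33, -0.125, 0, 3.1], [0.39, -0.15, 0, 3.1], [0.44, -0.17, 0, 3.1], [0.475, -0.182, 0, 3.1], [0.4875, -0.186, 0, 3.1]]
  fingers: 0

```text
t: 1.35
tool_pos: [0.6176, -0.2226, 0.214]
eef_rot: [-0.0, 0.986, 0.165, -0.0]
ft_force: [0.2, -0.7, 0.2]
width: 0.0921
```

Request:
servo_tool:
  steps:
    - [[0, 0, 0.01, 0], [0, 0, 0.03, 0], [0, 0, 0.045, 0], [0, 0, 0.055, 0], [0, 0, 0.055, 0]]

```text
t: 1.98
tool_pos: [0.6156, -0.2247, 0.1584]
eef_rot: [-0.0, 0.986, 0.164, -0.001]
ft_force: [-0.1, -0.2, 0.9]
width: 0.0921
```

```bash
cat >> h.py <<'E'
C0=np.array([.5651,-.0744]); YAW=np.radians(18.88); X=np.array([np.cos(YAW),np.sin(YAW)]); Y=np.array([-X[1],X[0]])
def where():
    from station import monitor
    s=monitor.sense(); M=R.from_quat(s["eef_rot"],scalar_first=True).as_matrix(); d=s["tool_pos"][:2]-C0
    print("t",round(s["t"],2),"sorter xyz",np.round([d@X,d@Y,s["tool_pos"][2]],4),"tool yaw",round(np.degrees(np.arctan2(M[1,0],M[0,0])),2),"F",np.round(s["ft_force"],1),"w",round(float(s["width"]),3))
E
python3 - <<'E'
from h import *
where()
t=imaging.snapshot("top")[130:260,300:480]; s=imaging.snapshot("side")[100:240,240:440]
cv2.imwrite("pics/d.png",np.vstack([cv2.resize(t,(415,300),interpolation=3),cv2.resize(s,(415,290),interpolation=3)]))
E
```

```text
t 1.98 sorter xyz [-0.0009 -0.1586  0.1584] tool yaw 18.86 F [-0.1 -0.2  0.9] w 0.092
```

View pics/d.png

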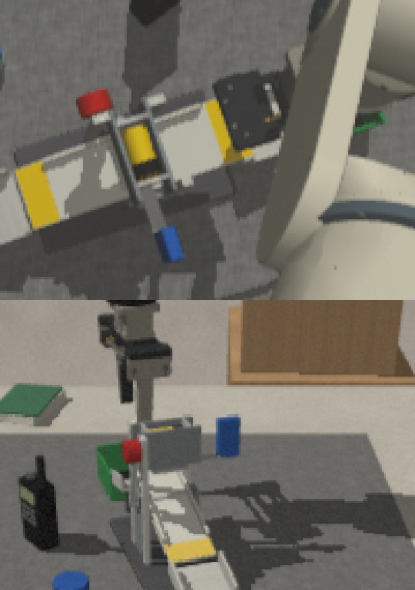

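The gripper body sits outboard of the hopper, at crop (250,105) in the top view against the hopper at (140,145). The raised pad is under the near finger and nothing has been disturbed. Now the press.

Request:
servo_tool:
  steps:
    - [[0, 0, 0.02, 0], [0, 0, 0.03, 0], [0, 0, 0.04, 0], [0, 0, 0.05, 0], [0, 0, 0.058, 0], [0, 0, 0.066, 0], [0, 0, 0.072, 0], [0, 0, 0.076, 0], [0, 0, 0.078, 0], [0, 0, 0.078, 0]]

```text
t: 3.32
tool_pos: [0.6165, -0.2245, 0.0816]
eef_rot: [-0.0, 0.986, 0.164, 0.0]
ft_force: [-0.0, 0.1, 0.6]
width: 0.0917
```

Run:
```python
from h import *
where()
im=imaging.snapshot("top"); s=imaging.snapshot("side")
for a,ce,b in blobs(im,(20,130,90),(32,255,255),(230,100,480,340)): print("yellow",a,ce)
o=[ce for a,ce,b in blobs(im,(20,130,90),(32,255,255),(300,195,335,240))]
os=[ce for a,ce,b in blobs(s,(20,130,90),(32,255,255),(310,185,360,240))]
if o and os: print("orange pad 2-view",two(o[0],os[0]))
```

```text
t 3.33 sorter xyz [ 0.     -0.1587  0.0816] tool yaw 18.89 F [-0.   0.1  0.6] w 0.092
yellow 301.0 [316.29999542 211.90000153]
yellow 155.0 [359.73852539 192.12844849]
yellow 32.5 [392.35050964 190.67707825]
orange pad 2-view (array([0.53298288, 0.01955322, 0.12694482]), np.float64(0.0006423212921321714))
```

The orange pad now sits at 127 mm, so the gate is fully over, with about zero force on the tool. Next I lift off, shut the fingers and go to the −y side of the paddle.

Request:
servo_tool:
  steps:
    - [[0, 0, -0.02, 0], [0, 0, -0.06, 0], [0, 0, -0.11, 0], [0, 0, -0.135, 0], [-0.03, 0, -0.135, 0], [-0.07, 0, -0.135, 0], [-0.09, 0, -0.135, 0], [-0.09, 0, -0.135, 0], [-0.09, 0, -0.135, 0], [-0.09, 0, -0.135, 0]]
  fingers: 1

```text
t: 4.68
tool_pos: [0.5322, -0.2534, 0.2165]
eef_rot: [-0.0, 0.986, 0.164, 0.0]
ft_force: [0.0, 0.3, 0.2]
width: 0.0005
```

Request:
servo_tool:
  steps:
    - [[0, -0.03, 0, 0], [0, -0.07, 0, 0], [0, -0.098, 0, 0], [0, -0.098, 0.01, 0], [0, -0.098, 0.03, 0], [0, -0.098, 0.046, 0], [0, -0.098, 0.046, 0], [0, -0.098, 0.046, 0]]

```text
t: 5.68
tool_pos: [0.4999, -0.1613, 0.1707]
eef_rot: [0.0, 0.986, 0.164, 0.0]
ft_force: [-0.4, -0.9, 0.9]
width: 0.0006
```

Run:
```python
from h import *
where()
t=imaging.snapshot("top"); s=imaging.snapshot("side")
o=[ce for a,ce,b in blobs(t,(20,130,90),(32,255,255),(300,195,335,240))]
os=[ce for a,ce,b in blobs(s,(20,130,90),(32,255,255),(310,185,360,240))]
print("orange pad",two(o[0],os[0]),[(a,c) for a,c,b in blobs(t,(105,130,60),(125,255,255),(340,200,400,260))],[(a,c) for a,c,b in blobs(s,(105,130,60),(125,255,255),(320,140,380,190))])
cv2.imwrite("pics/e.png",np.vstack([cv2.resize(t[130:260,300:480],(415,300),interpolation=3),cv2.resize(s[100:240,240:440],(415,290),interpolation=3)]))
```

```text
t 5.67 sorter xyz [-0.0898 -0.0611  0.1707] tool yaw 18.87 F [-0.4 -0.9  0.9] w 0.001
orange pad (array([0.53365833, 0.01952289, 0.12660232]), np.float64(0.0006480477169237912)) [] [(162.5, array([349. , 165.5]))]
```

View pics/e.png

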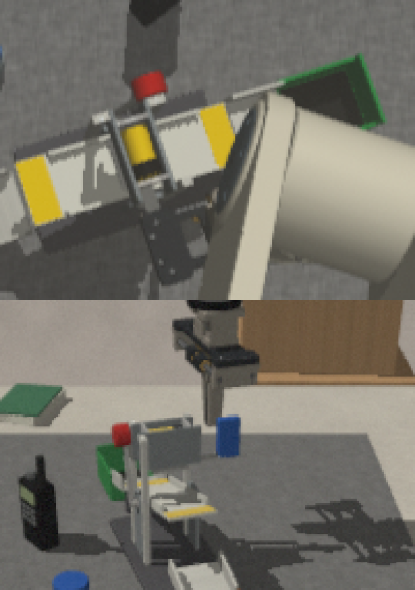

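The gate stays over: orange pad at 126.6 mm in two views, red weight now leaning green. The paddle hasn't moved and the shut fingers are on its −y side. Now the push towards orange.

Request:
servo_tool:
  steps:
    - [[0, -0.015, 0, 0], [0, -0.028, 0, 0], [0, -0.036, 0, 0], [0, -0.042, 0, 0], [0, -0.048, 0, 0], [0, -0.055, 0, 0], [0, -0.062, 0, 0], [0, -0.069, 0, 0], [0, -0.076, 0, 0], [0, -0.076, 0, 0]]

```text
t: 7.02
tool_pos: [0.4746, -0.0882, 0.1705]
eef_rot: [-0.0, 0.986, 0.164, -0.0]
ft_force: [0.7, -0.3, 0.3]
width: 0.0005
```

Run:
```python
from h import *
where()
t=imaging.snapshot("top"); s=imaging.snapshot("side")
print([(a,c,b.round(1).tolist()) for a,c,b in blobs(s,(105,130,60),(125,255,255),(310,130,390,210))])
for a,c,b in blobs(s,(105,130,60),(125,255,255),(310,130,390,210)):
    q=onz("side",(c[0],b[:,1].min()+.5),.2045)[:2]-C0; print("paddle sorter",q@X,q@Y)
cv2.imwrite("pics/f.png",np.vstack([cv2.resize(t[130:260,300:480],(415,300),interpolation=3),cv2.resize(s[100:240,240:440],(415,290),interpolation=3)]))
```

```text
t 7.03 sorter xyz [-0.09    0.0162  0.1705] tool yaw 18.91 F [ 0.7 -0.3  0.3] w 0.001
[(186.0, array([354. , 170.5]), [[349.0, 161.0], [359.0, 161.0], [359.0, 180.0], [349.0, 180.0]])]
paddle sorter -0.09056777437501833 0.0338191552007888
```

View pics/f.png

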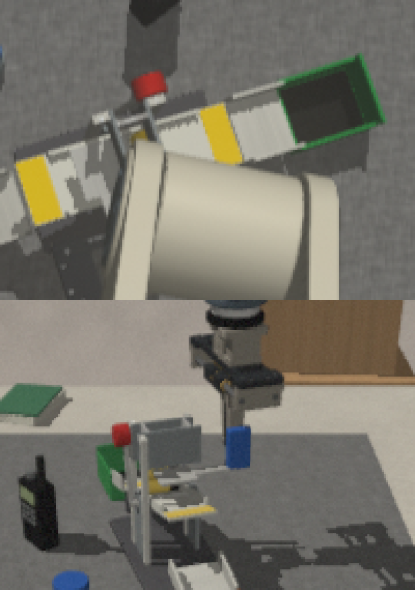

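The paddle is at about 34 mm of 45. A cell seems to be dropping on to the gate, at crop (150,485) in the side view. I'll continue to fully open.

Request:
servo_tool:
  steps:
    - [[0, -0.004, 0, 0], [0, -0.008, 0, 0], [0, -0.011, 0, 0], [0, -0.013, 0, 0], [0, -0.013, 0, 0]]

```text
t: 7.75
tool_pos: [0.4725, -0.0812, 0.1708]
eef_rot: [0.005, 0.986, 0.165, 0.001]
ft_force: [6.7, -29.4, -9.1]
width: 0.0003
```

Run:
```python
from h import *
where()
s=imaging.snapshot("side")
for a,c,b in blobs(s,(105,130,60),(125,255,255),(310,130,390,210)):
    q=onz("side",(c[0],b[:,1].min()+.5),.2045)[:2]-C0; print("paddle sorter",a,c,b[:,1].min(),q@X,q@Y)
s0=cv2.imread("pics/side0.png")
for a,c,b in blobs(s0,(105,130,60),(125,255,255),(310,130,390,210)):
    q=onz("side",(c[0],b[:,1].min()+.5),.2045)[:2]-C0; print("start",q@X,q@Y)
```

```text
t 7.75 sorter xyz [-0.0898  0.0235  0.1708] tool yaw 19.02 F [  6.7 -29.4  -9.1] w 0.0
paddle sorter 187.0 [355.  171.5] 162.0 -0.09071262695046277 0.04105559752791531
start -0.08982090130223962 -0.0034926005637360047
```

The force rose to 30 N: the stop is reached, with 44.5 mm of travel measured since the start. I'll back off and move the arm out of view.

Request:
servo_tool:
  steps:
    - [[0, 0.01, 0, 0], [0, 0.04, 0, 0], [0, 0.07, -0.02, 0], [-0.01, 0.1, -0.07, 0], [-0.05, 0.15, -0.09, 0], [-0.08, 0.2, -0.09, 0], [-0.08, 0.25, -0.09, 0], [-0.08, 0.28, -0.09, 0], [-0.08, 0.3, -0.09, 0], [-0.08, 0.3, -0.09, 0]]

```text
t: 9.05
tool_pos: [0.4923, -0.3867, 0.2601]
eef_rot: [-0.0, 0.986, 0.164, -0.0]
ft_force: [0.3, 0.2, -0.7]
width: 0.0003
```

Run:
```python
from h import *
where()
t=imaging.snapshot("top"); s=imaging.snapshot("side")
for a,c,b in blobs(t,(105,130,60),(125,255,255),(330,200,400,260)):
    q=onz("top",c,.207)[:2]-C0; print("paddle sorter",a,q@X,q@Y)
for a,c,b in blobs(t,(20,130,90),(32,255,255),(230,100,480,340)):
    q=onz("top",c,.025)[:2]-C0; print("yellow",a,c,q@X,q@Y)
cv2.imwrite("pics/g.png",np.vstack([cv2.resize(t[110:310,230:480],(375,300),interpolation=3),cv2.resize(s[100:290,240:440],(316,300),interpolation=3)[:, :].copy() if 0 else cv2.resize(s[130:290,240:440],(375,300),interpolation=3)]))
```

```text
t 9.05 sorter xyz [-0.17   -0.2719  0.2601] tool yaw 18.85 F [ 0.3  0.2 -0.7] w 0.0
paddle sorter 72.0 -0.0903896018419627 0.044757204608725586
yellow 301.0 [316.29999542 211.90000153] 0.008268240528170039 0.09607272894617643
yellow 255.5 [395.30000305 188.40000153] 0.003331687440972391 -0.11051660441921404
yellow 239.0 [444.84863281 171.49542236] 0.005400224514210829 -0.2432390161085719
```

View pics/g.png

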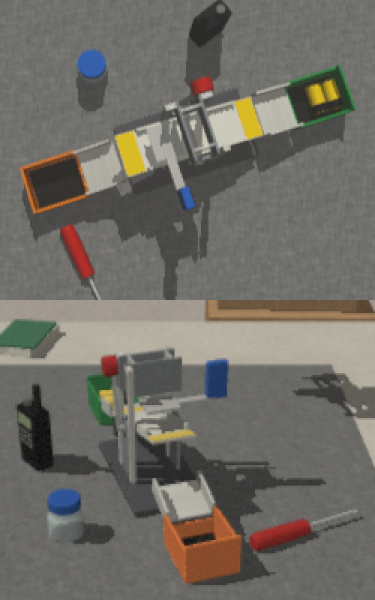

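Both cells lie side by side in the green tray, at crop (323,93) in the top view. The hopper is empty, the gate is down to green and the slide is open. The radio, jar and screwdriver are where they were, and the arm is clear.

```bash
python3 -c "
from station import job; print(job.hand_in())"
```

```text
the job is handed in; nothing more can be done
None
```

The job is done and handed in at about 9 s of robot time. I pressed the raised green end with one open finger until the gate rocked over, then pushed the paddle with the shut fingers until the slide was fully open.

What the last checks showed:
- **Gate:** the orange pad measured 127 mm high in two views, up from about 68 mm, and it stayed there after I lifted off.
- **Slide:** the paddle is at 44.8 mm of 45 mm. The wrist force reached about 31 N when the slide met its stop. Only the fingertips pressed on the paddle, and I backed off at once.
- **Cells:** both lie in the green tray and the hopper is empty.
- **Other objects:** by eye, the radio, jar and screwdriver are unmoved. I did not measure their positions again.
- **Arm:** it is clear of everything, with wrist force near zero.

One reading disagreed slightly: while the finger was against the paddle, the side camera alone put it at 41 mm. That camera also read about 4 mm low at the start, and the clear top view afterwards gave the 44.8 mm.

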